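Turn the pastry warmer up four clicks and start it

TASK

Turn the pastry warmer up by exactly four clicks: push the peg of its click-stop dial round clockwise (seen from above) with a fingertip, without going past the fourth click. Then press the round start button fully down and let it come up again. Nothing is to be picked up; leave the dish and candle on the warmer and the other things around it where they stand.

Things in the scene. Friction and masses are not known exactly. Their poses are not given: they have to be found in the camera images.
- warmer: Low pastry warmer fixed to the counter, 240 (x) x 220 (y) x 60 mm; origin at the centre of its underside. Its front half (-x) is a black control panel, top 60 mm above the counter, with the dial (left, +y) and the start button (right, -y); its rear half (+x) is a steel warming plate, top 52 mm up, on which a small dish (16 mm high) and a tea light (15 mm high) stand.
- dial: Round grey click dial, 86 mm across, on the panel; origin on its upright axis, 61 mm above the counter; flat top face 14 mm above that. Turns about the vertical, 'up' is clockwise seen from above. Ten click positions 24 degrees apart between hard stops, marked by ten white strokes on the panel that get longer clockwise; at the start it rests in one of the first four.
- dial_center (a point): Centre of the dial's flat top face, on its axis, 75 mm above the counter. Feel of the dial: a push of 3 to 7 N at the peg starts each click; just past half-way to the next position (13 to 14 degrees) the dial jumps ahead by itself into it, and stays. Let go right at half-way, it may hang there without clicking in.
- dial_peg (a point): The dial's one upright steel finger peg: 14 mm thick round post, 32 mm from the dial's axis; it rises 26 mm above the dial's top face. This point is on the peg's axis, at half its height (13 mm above the dial's top face).
- start_top (a point): Centre of the top of the round start button (30 mm across, in a dark housing) when not pressed, 120 mm or so to the right of the dial's axis; it moves with the button. The button is pressed straight down.
- start (a joint): Travel of the start button: 0 when up, 0.006 m when fully down; a spring (about 4 N when fully down) brings it back up.
- coin_dish: Small brown dish, 73 mm across, 16 mm high, on the warming plate: bystander. Origin under its centre.
- tea_light: Tea light, 38 mm across, 15 mm high, on the warming plate: bystander. Origin under its centre.
- service_bell: Counter bell, 76 mm across, 60 mm high: bystander. Origin under its centre.
- sugar_shaker: Sugar shaker, 44 mm across, 90 mm high: bystander. Origin under its centre.
- greenjuice_1: Green bottle, 41 mm across, 125 mm high: bystander. Origin under its centre.
- price_stand: Small sign on a foot, 45 x 88 x 68 mm: bystander. Origin under its centre.

How it is judged (in metres and radians):
On the way, in this order (a step that is already met when the one before it is completed fails the run):
1. a finger pushes the dial past the first click (contact force between the fingers and dial above 0.3 N and distance of dial_peg from where it was at the start of the episode between 0.0093 and 0.032 m), for 0.05 s.
2. the dial rests four clicks on (distance of dial_peg from where it was at the start of the episode between 0.0448 and 0.0502 m), for 0.2 s.
3. then a finger presses the start button down (all of step 2 and value of joint start above 0.0048 m and contact force between the fingers and anything else above 0.5 N), for 0.05 s.
At the end, for the whole second after the job is handed in: The dial's peg stands four clicks (96 degrees, within 0.3 of a click) clockwise from where it started, at rest, and the start button has been pressed at least 4.8 of its 6 mm after that and is up again (within 1 mm) (all of step 2 and value of joint start below 0.001 m and angular speed of dial below 0.1 rad/s); the robot touches nothing.
It fails at once if the dial goes past the fourth click (distance of dial_peg from where it was at the start of the episode above 0.0529 m).
It fails at once if the start button is pressed before the dial is set (value of joint start above 0.003 m and distance of dial_peg from where it was at the start of the episode below 0.0428 m).
It fails at once if a bystander is shifted by more than 15 mm, lifted or knocked over (distance of any of coin_dish, tea_light, service_bell, sugar_shaker, greenjuice_1, price_stand from where it was at the start of the episode above 0.015 m or angle between any of coin_dish, tea_light, service_bell, sugar_shaker, greenjuice_1, price_stand's own z axis and vertical above 0.4 rad).
It also fails if it takes over 48 s, if anything falls off the work surface, if the arm or the gripper's body presses on something with over 40 N, if the wrist force passes 120 N, or if a joint passes its speed limit or range.

ROBOT

A 7-joint arm with a two-finger parallel gripper is mounted at the origin on a cart in front of the work surface, level with it; the furniture and walls round the work are solid. World frame = base frame: x ahead of the robot, y to its left, z up, the work surface at z = 0. Lengths are in m, angles in degrees, forces in N, time in s.
With the tool pointing down it reaches from about 0.425 to 0.975 m from the base axis. Payload 16.7 kg.
Tool frame: the origin (TCP) lies at the very end of the fingers, on their centre line; the grasp point (between the pads) lies behind it (manip.grip_point_offset is the z of the grasp point in the tool frame, in m); z points along the fingers, y is the direction in which the jaws open and shut (so a half turn about z gives the same grasp; the last joint's range is limited). The gripper opens to 85 mm and grips with 20 to 120 N. Pads are 22 mm wide; open, the fingers measure 114 mm over their backs; the gripper's body (76 mm by 85 mm) begins 54 mm behind the grasp point. The pads swing forward as they close: fully open they stand 13 mm farther back than shut.
Start: joints at [-77.55, 24.414, 4.234, 92.017, -1.954, 63.644, -3.845], TCP at [0.242, 0.63, 0.231] pointing down, gripper open.
Joint ranges: [-163.25, 163.25], [-28.42, 122.38], [-70.27, 78.77], [12.13, 141.07], [-58.53, 238.53], [9.26, 117.41], [-156.51, 156.51]. Speed limits (degrees/s): [108.29, 108.29, 136.94, 136.94, 172.46, 172.46, 172.46].

INTERFACE

Orientations are given as [roll, pitch, yaw] about the fixed x, y, z axes, in that order (R = Rz(yaw) Ry(pitch) Rx(roll)).
In Python, from rig import monitor, vision, manip gives the robot as it stands. The module is installed in compiled form; this text tells all that it offers.
- The arm moves only by the tool servo_tool, never from a script. Its argument "steps" is a list that holds one entry, the list of rows, each a list of 7 numbers: the shift along the tool's x, y, z in m, then the turn, a rotation vector about the tool's x, y, z in degrees, then the closure, from 0 (fully open) to 1 (shut). A call has 1 to 8 rows; each row shifts and turns the commanded pose from where the row before left it, along the tool's axes as they then stand; what a row does not reach is not made up. A row lasts 1/10 s, in which the tool goes at most 50 mm and 8.59 degrees, less where a joint would pass 70% of its speed; a pose out of reach is approached as far as the arm can. A call with a gripper value outside its range is refused whole. The fingers move at their own pace and stop on an object; "newtons" is the grip in N (left out, the last holds). Time passes only in rows, so rows that do not move let the fingers close. It gives the time, the measured TCP pose, the force and the opening at its end, in the units of the state.
- monitor.sense(): the state, without advancing time (a new reading comes with each control period).
- vision.read_camera(name): name is "side" or "top" or "wrist"; returns the picture (384x512x3 uint8, blue, green, red); there is no depth.
- vision.calibration(name): a dict with "mtx" (3x3 intrinsics, pixels), "rvec" (rotation vector, rad) and "tvec" (3), from world to camera coordinates, as OpenCV has them. Camera axes: x right, y down, z forward; pixel columns grow to the right and rows downward; lengths in m; the calibration is good to about 2 mm. The wrist camera is an equidistant fisheye: a pixel r from the principal point sees the ray r / f radians off the axis. A picture is of the moment at which its call begins: read the wrist's pose just before it. calibration takes no time and is no camera call; for the wrist camera it gives the pose at the moment of the call.
- manip.finish_job(): hands the job in, once; it reports no verdict.
The state is a dict: "clock": time; "qpos": joint angles; "qd": joint speeds; "joint_torque": joint torques, N m; "ee_pos": TCP position; "eef_rot": TCP orientation; "force": force on the tool from outside, world axes, zero at the start; "ft_torque": the same for the moment, N m; "width": finger opening in m.
Only numpy, scipy, OpenCV 4.12 (cv2) and the standard library are available. Lean on these libraries where they do the work, as an engineer would, in place of code of your own. Each camera call takes 0.05 s, during which the arm holds its last target.

## Working session

There is one attempt and no reset: what is moved stays moved. The work goes in short steps, Python scripts to look and compute and a tool call to move; the robot and the scene stay as the last step left them, time stands still between calls to the robot, and variables do not carry over. Pictures are saved under pics/ and viewed, and the job is handed in when it is done.

Besides the shell and the picture viewer there is one more tool, called after ">>>" by a JSON object that holds its "name" and its "arguments", one argument or row to a line. servo_tool: Moves the arm, as the interface text tells. Its arguments: {"type":"object","properties":{"steps":{"type":"array"},"newtons":{"type":"number"}},"required":["steps"]}

```bash
mkdir -p pics
cat > h.py <<'E'
import numpy as np, cv2
from rig import monitor, vision, manip
def cal(n):
    c=vision.calibration(n); R=cv2.Rodrigues(np.array(c["rvec"],float))[0]
    return np.array(c["mtx"],float),R,np.array(c["tvec"],float).ravel()
def ray(n,u,v,c=None):
    K,R,t=c or cal(n)
    x=(u-K[0,2])/K[0,0]; y=(v-K[1,2])/K[1,1]
    if n=="wrist":
        r=np.hypot(x,y); s=np.sin(r)/r if r>1e-9 else 1; d=np.array([x*s,y*s,np.cos(r)])
    else: d=np.array([x,y,1.])
    return -R.T@t, R.T@d
def onz(n,u,v,z,c=None):
    o,d=ray(n,u,v,c); return o+d*(z-o[2])/d[2]
def proj(n,p):
    K,R,t=cal(n); return (K@((R@np.array(p)+t)/ (R@np.array(p)+t)[2]))[:2]
def cross(r1,r2):
    o1,d1=r1;o2,d2=r2
    A=np.stack([d1,-d2],1);s=np.linalg.lstsq(A,o2-o1,rcond=None)[0]
    a=o1+d1*s[0];b=o2+d2*s[1]; return (a+b)/2,np.linalg.norm(a-b)
E
python3 - <<'E'
from h import *
print(monitor.sense())
for n in ["top","side","wrist"]:
    im=vision.read_camera(n); cv2.imwrite(f"pics/{n}0.png",im)
    K,R,t=cal(n); print(n,K.tolist(),(-R.T@t).round(3),R.round(2).tolist())
    cv2.imwrite(f"pics/{n}0b.png",cv2.resize(im,(768,576),interpolation=cv2.INTER_CUBIC))
E
```

```text
{'clock': 0.0, 'qpos': array([-77.55107932,  24.44762033,   4.2320771 ,  92.05031743,
        -1.95586238,  63.64452311,  -3.84572514]), 'qd': array([-0.06828062,  0.02365366,  0.02055904,  0.04264211, -0.01307268,
       -0.05665129, -0.02424791]), 'joint_torque': array([ 1.46393420e-03, -9.49837947e+01,  3.76211867e+00, -4.63508034e+01,
        1.95640133e-02,  1.01658612e-02,  2.37487222e-05]), 'ee_pos': array([0.24194094, 0.62972844, 0.23064943]), 'eef_rot': array([-1.79929790e+02,  3.45867758e-03,  1.58980825e+02]), 'force': array([0.79296584, 0.16381667, 0.32167838]), 'ft_torque': array([ 0.02316183, -0.00386928,  0.00246884]), 'width': 0.08545234004255942}
top [[368.9167356462018, 0.0, 251.5577659705936], [0.0, 368.9167356462018, 185.0229186733115], [0.0, 0.0, 1.0]] [0.334 0.095 1.185] [[0.02, -1.0, 0.01], [-0.99, -0.02, -0.11], [0.11, -0.01, -0.99]]
side [[490.2040077250441, 0.0, 243.68770308676014], [0.0, 490.2040077250441, 188.20456430534574], [0.0, 0.0, 1.0]] [-0.419 -1.318  0.968] [[0.86, -0.52, 0.02], [-0.23, -0.41, -0.88], [0.46, 0.75, -0.47]]
wrist [[297.3186396354542, 0.0, 258.72982489418496], [0.0, 297.3186396354542, 189.93052314363263], [0.0, 0.0, 1.0]] [0.171 0.658 0.374] [[0.36, 0.93, -0.0], [0.89, -0.34, 0.3], [0.28, -0.11, -0.96]]
```

View pics/top0b.png

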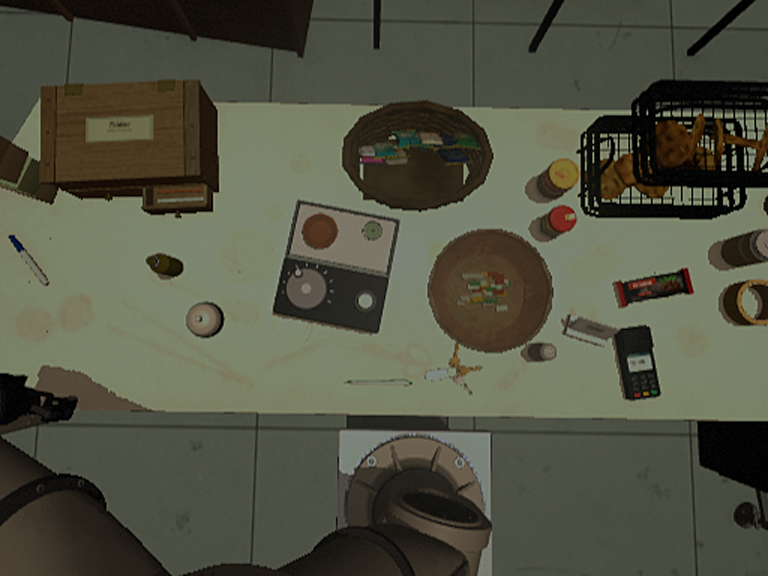

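View pics/side0b.png

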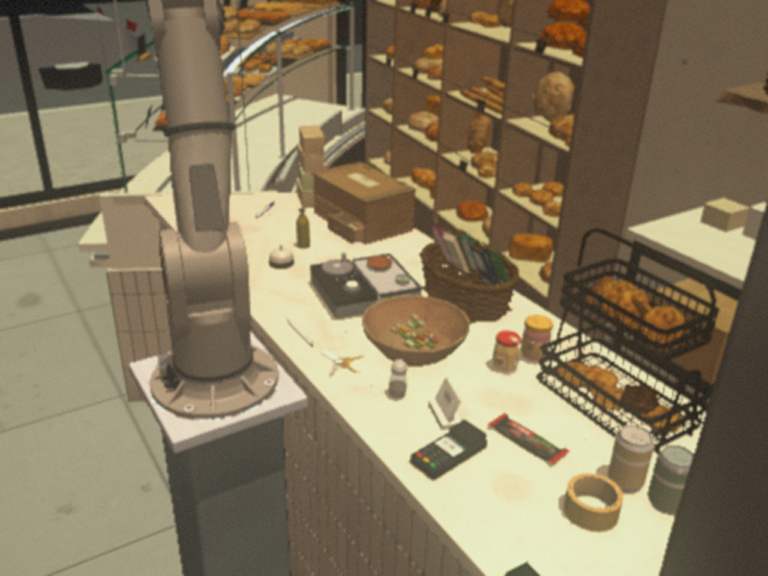

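View pics/wrist0b.png

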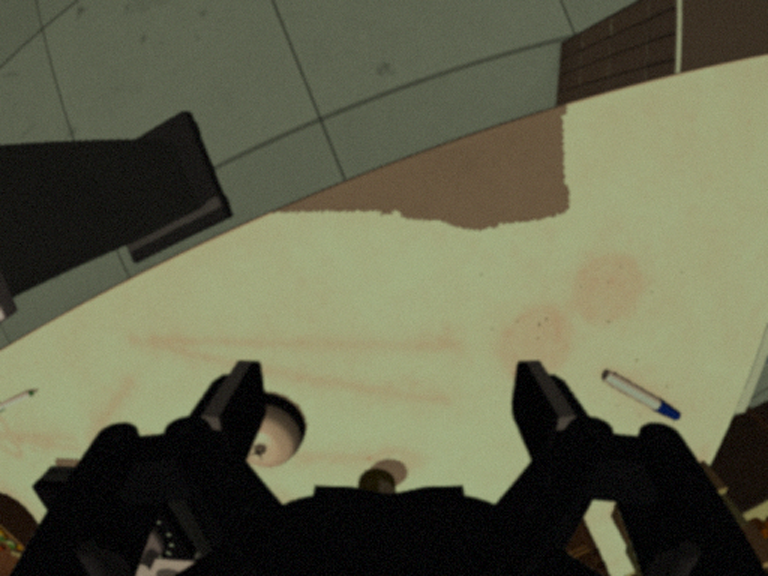

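The top view shows the warmer at about (335,265) of the doubled picture, the dial at (306,288), the button at (365,300), and the peg at the dial's upper left. I'll zoom in on these.

Run:
```python
import cv2
a=cv2.imread("pics/top0.png")[125:230,175:275]
b=cv2.imread("pics/side0.png")[160:215,200:285]
cv2.imwrite("pics/topz.png",cv2.resize(cv2.convertScaleAbs(a,alpha=1.8),None,fx=5.6,fy=5.6,interpolation=cv2.INTER_CUBIC))
cv2.imwrite("pics/sidez.png",cv2.resize(b,None,fx=9,fy=9,interpolation=cv2.INTER_CUBIC))
```

```text
(no output)
```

View pics/topz.png

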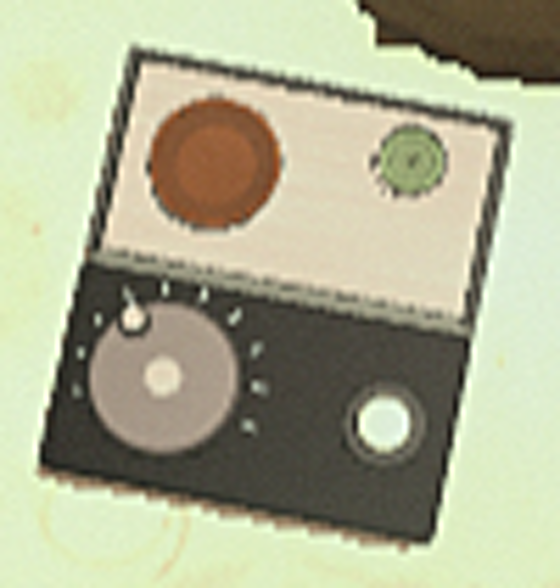

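View pics/sidez.png

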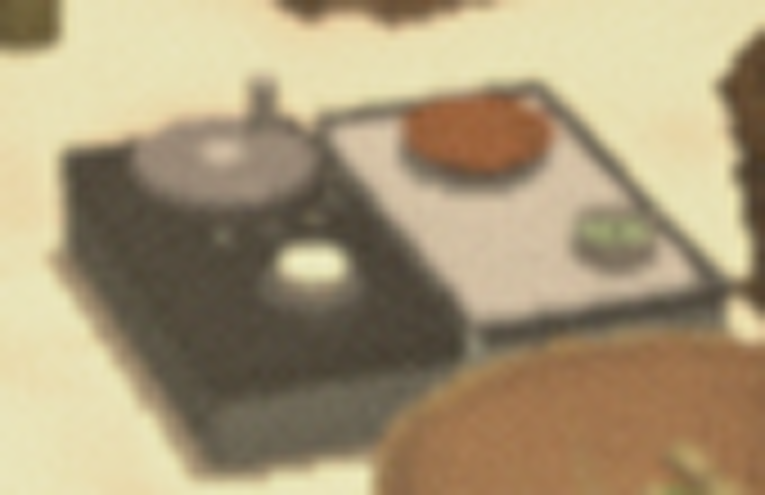

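Run:
```python
from h import *
t=lambda x,y:(175+(x+.5)/5.6-.5,125+(y+.5)/5.6-.5)
s=lambda x,y:(200+(x+.5)/9-.5,160+(y+.5)/9-.5)
C=onz("top",*t(163,377),.075); 
print("C",C, cross(ray("top",*t(163,377)),ray("side",*s(222,152))))
P=onz("top",*t(133,317),.101);print("peg",P,cross(ray("top",*t(133,317)),ray("side",*s(262,84))))
B=onz("top",*t(383,424),.07);print("btn",B,cross(ray("top",*t(383,424)),ray("side",*s(312,260))))
ang=lambda p:np.degrees(np.arctan2(p[1]-C[1],p[0]-C[0]))
print("pegang",ang(P),np.hypot(*(P-C)[:2]))
for q in [(78,390),(81,353),(98,320),(128,297),(166,288),(203,294),(235,316),(257,348),(259,388),(248,427)]:
    w=onz("top",*t(*q),.0605);print(q,w.round(4),ang(w).round(1),np.hypot(*(w-C)[:2]).round(4))
for n,q,z in [("fl",(40,470),.0),("fr",(430,545),0.0),("fl60",(85,262),.06),("fr60",(470,335),.06),("br",(510,122),.06),("bl",(133,48),.06)]:print(n,onz("top",*t(*q),z).round(4))
```

```text
C [0.43798714 0.22904889 0.075     ] (array([0.43884469, 0.22870465, 0.07433483]), np.float64(0.0018021784075500501))
peg [0.46708755 0.24271638 0.101     ] (array([0.46823842, 0.24330405, 0.09505584]), np.float64(0.0009498057592782409))
btn [0.41500142 0.11007379 0.07      ] (array([0.41543157, 0.10924338, 0.0812293 ]), np.float64(0.0028356299500388524))
pegang 25.15788205513449 0.032150177295196106
(78, 390) [0.4314 0.2769 0.0605] 97.8 0.0483
(81, 353) [0.4517 0.276  0.0605] 73.7 0.0489
(98, 320) [0.4701 0.2673 0.0605] 50.0 0.0499
(128, 297) [0.4831 0.2513 0.0605] 26.3 0.0503
(166, 288) [0.4884 0.2307 0.0605] 1.9 0.0505
(203, 294) [0.4855 0.2103 0.0605] -21.5 0.051
(235, 316) [0.4736 0.1924 0.0605] -45.8 0.0511
(257, 348) [0.4562 0.1799 0.0605] -69.7 0.0524
(259, 388) [0.4342 0.1783 0.0605] -94.2 0.0509
(248, 427) [0.4128 0.1837 0.0605] -119.1 0.0519
fl [0.3904 0.3067 0.    ]
fr [0.3514 0.0829 0.    ]
fl60 [0.5021 0.2756 0.06  ]
fr60 [0.4654 0.0634 0.06  ]
br [0.5849 0.0429 0.06  ]
bl [0.6229 0.2533 0.06  ]
```

The dial axis is near (0.438,0.229). The peg sits at about 26°, on the 4th stroke, and the target is −70°, the 8th stroke. The button is near (0.415,0.110). I'll move above a spot just behind the peg and close the fingers on the way.

>>> {"name": "servo_tool", "arguments": {
  "steps": [
    [[-0.01, -0.008, 0, 0, 0, 0, 1], [-0.03, -0.024, 0.002, 0, 0, 0, 1], [-0.03, -0.024, 0.002, 0, 0, 0, 1], [-0.03, -0.024, 0.002, 0, 0, 0, 1], [-0.03, -0.024, 0.002, 0, 0, 0, 1], [-0.03, -0.024, 0.002, 0, 0, 0, 1], [-0.03, -0.024, 0.002, 0, 0, 0, 1], [-0.03, -0.024, 0.002, 0, 0, 0, 1]]
  ],
  "newtons": 40
}}

```text
clock: 0.95
ee_pos: [0.3851, 0.3844, 0.2173]
eef_rot: [180.0, 0.0, 159.0]
force: [1.2, -0.2, -0.2]
width: 0.0
```

>>> {"name": "servo_tool", "arguments": {
  "steps": [
    [[-0.03, -0.024, 0.002, 0, 0, 0, 1], [-0.03, -0.024, 0.002, 0, 0, 0, 1], [-0.03, -0.024, 0.002, 0, 0, 0, 1], [0, 0, 0, 0, 0, 7, 1], [0, 0, 0, 0, 0, 7, 1], [0, 0, 0, 0, 0, 7, 1], [0, 0, 0, 0, 0, 7, 1], [0, 0, 0, 0, 0, 7, 1]]
  ]
}}

```text
clock: 1.75
ee_pos: [0.4424, 0.2863, 0.2113]
eef_rot: [-180.0, -0.0, 123.6]
force: [-0.3, -0.6, 0.5]
width: 0.0002
```

Run:
```python
from h import *
s=monitor.sense();print(s)
im=vision.read_camera("wrist"); cv2.imwrite("pics/w1.png",im)
cv2.imwrite("pics/w1b.png",cv2.resize(im,(768,576),interpolation=cv2.INTER_CUBIC))
np.savez("w1.npz",*cal("wrist"))
```

```text
{'clock': 1.75, 'qpos': array([-55.60896132,  11.92248829,  18.08250464, 113.0109319 ,
        -4.45667373,  55.727779  ,  -1.72941399]), 'qd': array([ -8.44064203,   0.31733531,   9.73878466,   0.44517986,
        -2.3799173 ,  -0.12524058, -67.04739129]), 'joint_torque': array([ 2.03627072e+00, -6.32258964e+01,  2.98444547e+00, -4.27296674e+01,
        1.62711097e-01,  8.28494551e-03,  3.88810828e+00]), 'ee_pos': array([0.44243957, 0.28628691, 0.21128626]), 'eef_rot': array([-1.79992415e+02, -4.69024736e-03,  1.23648891e+02]), 'force': array([-0.34551699, -0.59096831,  0.54053712]), 'ft_torque': array([-0.03904546, -0.02589275,  0.03527804]), 'width': 0.00019416822694175428}
```

View pics/w1b.png

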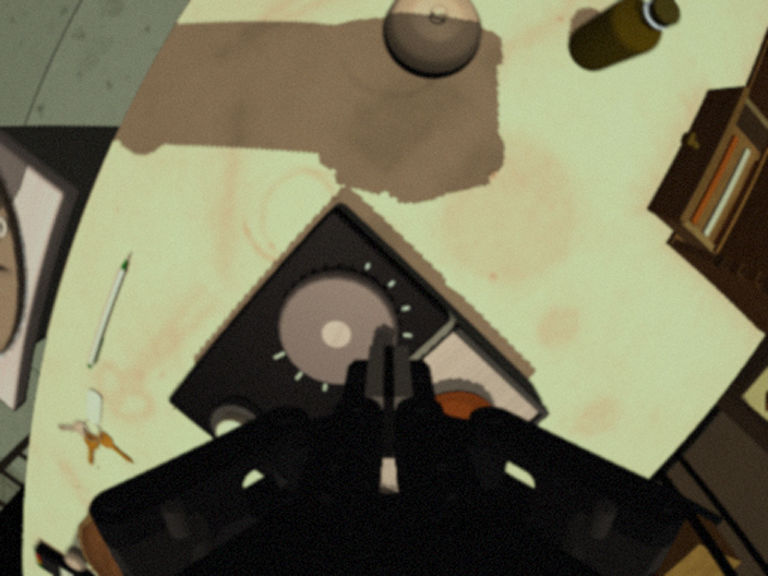

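The wrist view shows the dial cap at about (336,335), and the shut fingers hide the peg. The arm was still turning, so I'll let it settle, then measure again.

>>> {"name": "servo_tool", "arguments": {
  "steps": [
    [[0, 0, 0, 0, 0, 7, 1], [0, 0, 0, 0, 0, 0, 1], [0, 0, 0, 0, 0, 0, 1]]
  ]
}}

```text
clock: 2.1
ee_pos: [0.4424, 0.287, 0.2113]
eef_rot: [-180.0, 0.0, 117.2]
force: [0.1, 0.9, -0.9]
width: -0.0001
```

Run:
```python
from h import *
s=monitor.sense();print(s["ee_pos"],s["eef_rot"],manip.grip_point_offset)
c=cal("wrist");im=vision.read_camera("wrist"); cv2.imwrite("pics/w2.png",im)
cv2.imwrite("pics/w2b.png",cv2.resize(im[150:300,130:330],None,fx=3.8,fy=3.8,interpolation=cv2.INTER_CUBIC))
np.savez("w2.npz",*c)
```

```text
[0.44242817 0.28697701 0.21132638] [-1.79995972e+02  2.97197650e-05  1.17239261e+02] -0.0187
```

View pics/w2b.png

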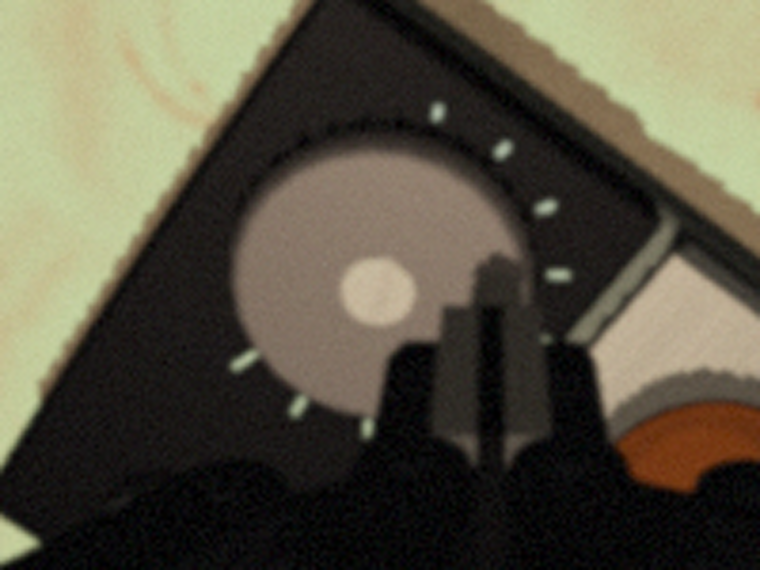

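Run:
```python
from h import *
z=np.load("w2.npz");c=(z['arr_0'],z['arr_1'],z['arr_2'])
w=lambda x,y:(130+(x+.5)/3.8-.5,150+(y+.5)/3.8-.5)
C=onz("wrist",*w(378,291),.075,c);print("C",C)
t=(175+163.5/5.6-.5,125+377.5/5.6-.5)
print(cross(ray("wrist",*w(378,291),c),ray("top",*t)))
print("peg base near cam?",onz("wrist",*w(497,268),.08,c))
for n,q in [("tipL",(445,307)),("tipR",(552,307)),("mid",(490,307))]:
  o,d=ray("wrist",*w(*q),c)
  print(n, onz("wrist",*w(*q),.2113,c).round(4))
for q in [(438,112),(504,150),(545,207),(558,275),(243,360),(298,407),(368,428)]:
    p=onz("wrist",*w(*q),.0605,c);print(p.round(4),np.degrees(np.arctan2(p[1]-C[1],p[0]-C[0])).round(1),np.hypot(*(p-C)[:2]).round(4))
```

```text
C [0.43804012 0.22874598 0.075     ]
(array([0.43795977, 0.2289855 , 0.07553127]), np.float64(4.4849692317047885e-05))
peg base near cam? [0.46259932 0.25157404 0.08      ]
tipL [0.4326 0.2922 0.2113]
tipR [0.4459 0.2991 0.2113]
mid [0.4382 0.2951 0.2113]
[0.4314 0.2775 0.0605] 97.8 0.0492
[0.4522 0.2761 0.0605] 73.4 0.0494
[0.4699 0.2666 0.0605] 49.9 0.0495
[0.4829 0.2502 0.0605] 25.6 0.0497
[0.4133 0.1826 0.0605] -118.1 0.0524
[0.4344 0.1757 0.0605] -93.9 0.0531
[0.4562 0.1792 0.0605] -69.8 0.0528
```

Both views agree on the dial axis at (0.438,0.229,0.075). Next I'll lower the tip beside the peg, on its counter-clockwise side.

>>> {"name": "servo_tool", "arguments": {
  "steps": [
    [[-0.01, 0.002, 0.01, 0, 0, 0, 1], [-0.01, 0, 0.025, 0, 0, 0, 1], [-0.004, 0, 0.03, 0, 0, 0, 1], [0, 0, 0.03, 0, 0, 0, 1], [0, 0, 0.02, 0, 0, 0, 1], [0, 0, 0.013, 0, 0, 0, 1], [0, 0, 0, 0, 0, 0, 1], [0, 0, 0, 0, 0, 0, 1]]
  ]
}}

```text
clock: 2.95
ee_pos: [0.4556, 0.2666, 0.0836]
eef_rot: [180.0, 0.0, 117.0]
force: [1.0, 0.3, 0.2]
width: -0.0001
```

Run:
```python
from h import *
s=monitor.sense();print(s["ee_pos"],s["eef_rot"],s["force"])
im=vision.read_camera("top")[125:230,175:275]
cv2.imwrite("pics/t3.png",cv2.resize(cv2.convertScaleAbs(im,alpha=1.8),None,fx=5.6,fy=5.6,interpolation=cv2.INTER_CUBIC))
```

```text
[0.45558171 0.26662305 0.08361861] [1.79994588e+02 9.68624172e-03 1.16988527e+02] [1.01327464 0.30194282 0.18773157]
```

View pics/t3.png

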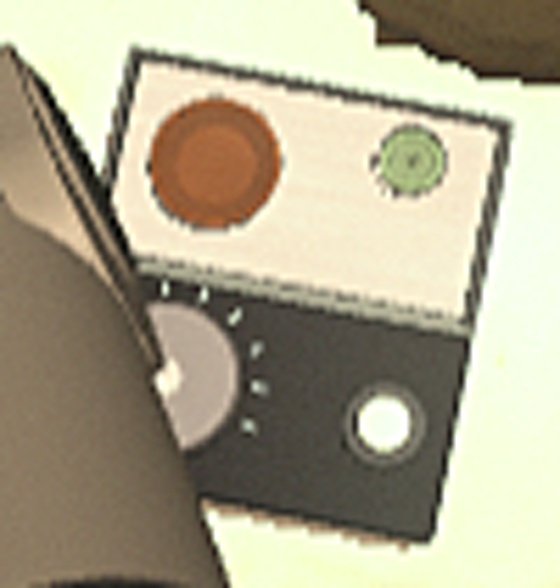

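>>> {"name": "servo_tool", "arguments": {
  "steps": [
    [[-0.0035, 0, 0, 0, 0, 0, 1], [-0.0035, 0, 0, 0, 0, 0, 1], [-0.00115, 0.0006, 0, 0, 0, 2, 1], [-0.00115, 0.0006, 0, 0, 0, 2, 1], [-0.00115, 0.0006, 0, 0, 0, 2, 1], [-0.00115, 0.0006, 0, 0, 0, 2, 1], [-0.00115, 0.0006, 0, 0, 0, 2, 1]]
  ]
}}

```text
clock: 3.7
ee_pos: [0.4635, 0.2568, 0.0834]
eef_rot: [180.0, -0.0, 106.8]
force: [-0.5, 2.7, 0.5]
width: 0.0001
```

```bash
cat > st.py <<'E'
from h import *
s=monitor.sense();p=s["ee_pos"];y=np.radians(s["eef_rot"][2])
d=np.array([.438,.229])-p[:2]
X=np.array([np.cos(y),np.sin(y)]);Y=np.array([np.sin(y),-np.cos(y)])
print(p.round(4),s["eef_rot"].round(1),"axis in tool",(d@X).round(4),(d@Y).round(4),"F",s["force"].round(1),"F tool x,y",(s["force"][:2]@X).round(1),(s["force"][:2]@Y).round(1),s["clock"],"reach ang of contact edge(half 11+7)",np.degrees(y)-90, s["qpos"].round(0))
# peg angle if touching: peg centre at tool x=-18, radius .032
dx=d@X+.018
print("peg angle if in contact",np.degrees(y)-90+np.degrees(np.arcsin(np.clip(dx/.032,-1,1))))
E
python3 st.py
```

```text
[0.4635 0.2568 0.0834] [180.   -0.  106.8] axis in tool -0.0192 -0.0325 F [-0.5  2.7  0.5] F tool x,y 2.7 0.3 3.7 reach ang of contact edge(half 11+7) 16.824758777145234 [-52.  23.  20. 119. -12.  40.  -8.]
peg angle if in contact 14.614859928128405
```

>>> {"name": "servo_tool", "arguments": {
  "steps": [
    [[-0.00115, 0.0006, 0, 0, 0, 2, 1], [-0.00115, 0.0006, 0, 0, 0, 2, 1], [-0.00115, 0.0006, 0, 0, 0, 2, 1], [-0.00115, 0.0006, 0, 0, 0, 2, 1], [-0.00115, 0.0006, 0, 0, 0, 2, 1], [-0.00115, 0.0006, 0, 0, 0, 2, 1], [-0.00115, 0.0006, 0, 0, 0, 2, 1]]
  ]
}}

```text
clock: 4.4
ee_pos: [0.469, 0.2493, 0.0833]
eef_rot: [-180.0, 0.0, 92.8]
force: [-0.1, -0.4, 0.1]
width: -0.0002
```

```bash
sed -i 's/-90+np.degrees(np.arcsin/-90-np.degrees(-np.arcsin/; s/-np.degrees(-np.arcsin(np.clip(dx/-np.degrees(np.arcsin(np.clip(dx/' st.py; python3 st.py
python3 - <<'E'
from h import *
im=vision.read_camera("wrist")[150:300,130:330]
cv2.imwrite("pics/w4.png",cv2.resize(im,None,fx=3.8,fy=3.8,interpolation=cv2.INTER_CUBIC))
E
```

```text
[0.469  0.2493 0.0833] [-180.     0.    92.8] axis in tool -0.0187 -0.032 F [-0.1 -0.4  0.1] F tool x,y -0.4 -0.1 4.4 reach ang of contact edge(half 11+7) 2.808563343722412 [-54.  23.  24. 119. -14.  40. -19.]
peg angle if in contact 4.082530802223612
```

View pics/w4.png

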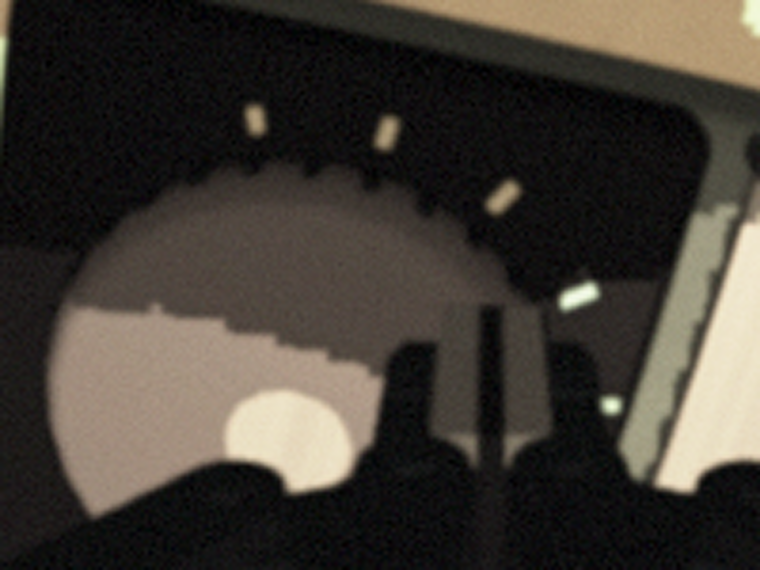

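Click 1 is done: the force has dropped to zero with the finger at about 22°. I'll go on with clicks 2 and 3.

>>> {"name": "servo_tool", "arguments": {
  "steps": [
    [[-0.00145, 0.00075, 0, 0, 0, 2.5, 1], [-0.00145, 0.00075, 0, 0, 0, 2.5, 1], [-0.00145, 0.00075, 0, 0, 0, 2.5, 1], [-0.00145, 0.00075, 0, 0, 0, 2.5, 1], [-0.00145, 0.00075, 0, 0, 0, 2.5, 1], [-0.00145, 0.00075, 0, 0, 0, 2.5, 1], [-0.00145, 0.00075, 0, 0, 0, 2.5, 1], [-0.00145, 0.00075, 0, 0, 0, 2.5, 1]]
  ]
}}

```text
clock: 5.25
ee_pos: [0.4738, 0.2373, 0.0833]
eef_rot: [-180.0, 0.0, 72.9]
force: [-0.0, -0.2, 0.5]
width: -0.0002
```

```bash
python3 st.py
```

```text
[0.4738 0.2373 0.0833] [-180.     0.    72.9] axis in tool -0.0185 -0.0317 F [-0.  -0.2  0.5] F tool x,y -0.2 0.1 5.25 reach ang of contact edge(half 11+7) -17.144141371449592 [-57.  24.  29. 119. -18.  41. -34.]
peg angle if in contact -16.30539593071095
```

>>> {"name": "servo_tool", "arguments": {
  "steps": [
    [[-0.0017, 0.0009, 0, 0, 0, 3, 1], [-0.0017, 0.0009, 0, 0, 0, 3, 1], [-0.0017, 0.0009, 0, 0, 0, 3, 1], [-0.0017, 0.0009, 0, 0, 0, 3, 1], [-0.0017, 0.0009, 0, 0, 0, 3, 1], [-0.0017, 0.0009, 0, 0, 0, 3, 1], [-0.0017, 0.0009, 0, 0, 0, 3, 1], [-0.0017, 0.0009, 0, 0, 0, 3, 1]]
  ]
}}

```text
clock: 6.05
ee_pos: [0.4738, 0.222, 0.0833]
eef_rot: [-180.0, 0.0, 48.8]
force: [-0.7, 0.5, 0.1]
width: 0.0
```

```bash
python3 st.py
python3 - <<'E'
from h import *
im=vision.read_camera("top")[125:230,175:275]
cv2.imwrite("pics/t5.png",cv2.resize(cv2.convertScaleAbs(im,alpha=1.8),None,fx=5.6,fy=5.6,interpolation=cv2.INTER_CUBIC))
E
```

```text
[0.4738 0.222  0.0833] [-180.     0.    48.8] axis in tool -0.0183 -0.0316 F [-0.7  0.5  0.1] F tool x,y -0.1 -0.8 6.05 reach ang of contact edge(half 11+7) -41.1626633912036 [-61.  25.  35. 120. -22.  41. -52.]
peg angle if in contact -40.555214247348566
```

View pics/t5.png

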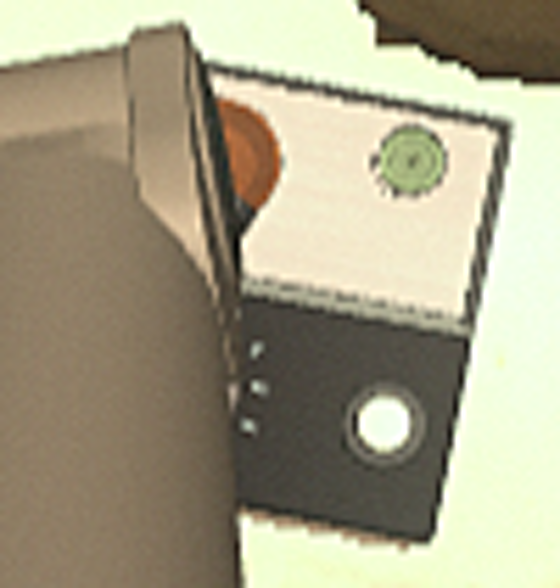

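The force is nil at −40.5°, so click 3 is in. For the fourth I'll go slowly.

>>> {"name": "servo_tool", "arguments": {
  "steps": [
    [[-0.0014, 0.0007, 0, 0, 0, 2.5, 1], [-0.0014, 0.0007, 0, 0, 0, 2.5, 1], [-0.0014, 0.0007, 0, 0, 0, 2.5, 1], [-0.0014, 0.0007, 0, 0, 0, 2.5, 1], [-0.0014, 0.0007, 0, 0, 0, 2.5, 1], [-0.0014, 0.0007, 0, 0, 0, 2.5, 1], [-0.0009, 0.0005, 0, 0, 0, 1.5, 1]]
  ]
}}

```text
clock: 6.8
ee_pos: [0.4703, 0.2124, 0.0834]
eef_rot: [180.0, -0.0, 32.4]
force: [2.0, -0.2, 0.0]
width: 0.0002
```

```bash
python3 st.py
```

```text
[0.4703 0.2124 0.0834] [180.   -0.   32.4] axis in tool -0.0184 -0.0313 F [ 2.  -0.2  0. ] F tool x,y 1.6 1.2 6.8 reach ang of contact edge(half 11+7) -57.570661752929354 [-63.  26.  40. 121. -25.  41. -65.]
peg angle if in contact -56.8518620156881
```

>>> {"name": "servo_tool", "arguments": {
  "steps": [
    [[-0.0009, 0.0005, 0, 0, 0, 1.5, 1], [-0.0009, 0.0005, 0, 0, 0, 1.5, 1], [-0.0009, 0.0005, 0, 0, 0, 1.5, 1], [0, 0, 0, 0, 0, 0, 1], [0, 0, 0, 0, 0, 0, 1]]
  ]
}}

```text
clock: 7.3
ee_pos: [0.4685, 0.2097, 0.0833]
eef_rot: [180.0, 0.0, 28.0]
force: [0.2, -0.5, -1.2]
width: -0.0001
```

```bash
python3 st.py
```

```text
[0.4685 0.2097 0.0833] [180.   0.  28.] axis in tool -0.0179 -0.0313 F [ 0.2 -0.5 -1.2] F tool x,y -0.0 0.6 7.3 reach ang of contact edge(half 11+7) -61.992364961620424 [-64.  26.  41. 122. -26.  41. -68.]
peg angle if in contact -62.22818669894391
```

The force fell to zero past −60°, so click 4 looks done. I'll back off, rise and check.

>>> {"name": "servo_tool", "arguments": {
  "steps": [
    [[0.008, 0, 0, 0, 0, 0, 1], [0.01, 0, -0.005, 0, 0, 0, 1], [0, 0, -0.03, 0, 0, 0, 1], [0, 0, -0.03, 0, 0, 0, 1], [0, 0, -0.03, 0, 0, 0, 1], [0, 0, -0.01, 0, 0, 0, 1], [0, 0, 0, 0, 0, 0, 1]]
  ]
}}

```text
clock: 8.0
ee_pos: [0.4856, 0.219, 0.1897]
eef_rot: [-180.0, -0.2, 28.0]
force: [-0.7, -0.0, 0.3]
width: 0.0002
```

```bash
python3 st.py;  python3 - <<'E'
from h import *
im=vision.read_camera("wrist"); cv2.imwrite("pics/w6.png",cv2.resize(im,(768,576),interpolation=cv2.INTER_CUBIC))
im=vision.read_camera("side"); cv2.imwrite("pics/s6.png",cv2.resize(im[160:215,200:285],None,fx=9,fy=9,interpolation=cv2.INTER_CUBIC))
E
```

```text
[0.4856 0.219  0.1897] [-180.    -0.2   28. ] axis in tool -0.0373 -0.0312 F [-0.7 -0.   0.3] F tool x,y -0.7 -0.3 8.0 reach ang of contact edge(half 11+7) -61.98910967623796 [-71.  18.  48. 115. -17.  54. -76.]
peg angle if in contact -24.88563033539632
```

View pics/w6.png

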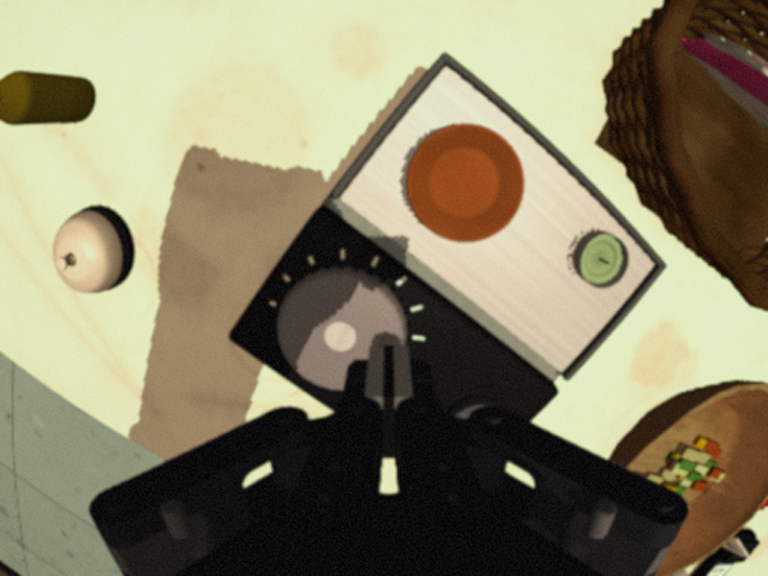

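View pics/s6.png

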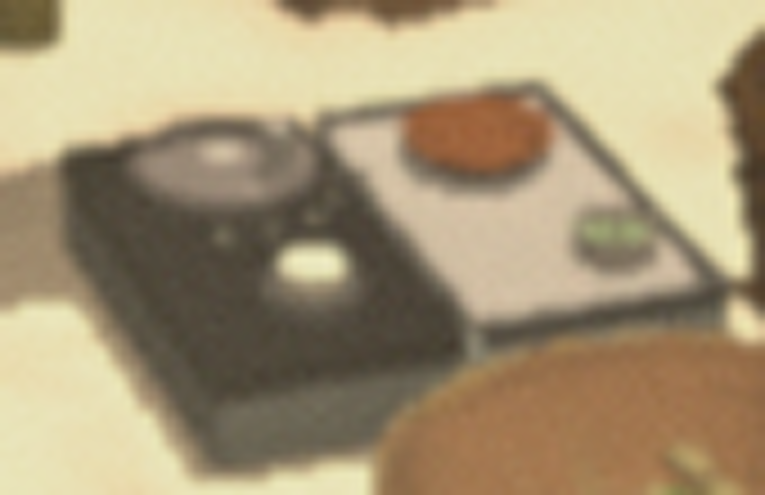

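The fingers hide the peg in the wrist view, and it blends into the dial in the side view. I'll move the tool aside toward the button and look again.

Run:
```python
from h import *
for k in range(0,6):
    a=np.radians(26-24*k); p=[.438+.032*np.cos(a),.229+.032*np.sin(a),.101]
    q=[p[0],p[1],.076]
    print(k,((proj("side",p)-[200,160]+.5)*9).round(),((proj("side",q)-[200,160]+.5)*9).round())
# tool to above button
s=monitor.sense();y=np.radians(s["eef_rot"][2]);X=np.array([np.cos(y),np.sin(y)]);Y=np.array([np.sin(y),-np.cos(y)])
d=np.array([.415,.110])-s["ee_pos"][:2];print(d@X,d@Y)
d=np.array([.40,.02])-s["ee_pos"][:2];print(d@X,d@Y)
```

```text
0 [259.  74.] [259. 123.]
1 [279.  83.] [279. 133.]
2 [289.  95.] [289. 145.]
3 [287. 108.] [287. 159.]
4 [273. 120.] [273. 171.]
5 [249. 128.] [249. 179.]
-0.112133987985012 0.06319563384499216
-0.16764629937411865 0.1356068435037105
```

>>> {"name": "servo_tool", "arguments": {
  "steps": [
    [[-0.012, 0.007, 0, 0, 0, 0, 1], [-0.025, 0.014, 0, 0, 0, 0, 1], [-0.025, 0.014, 0, 0, 0, 0, 1], [-0.025, 0.014, 0, 0, 0, 0, 1], [-0.025, 0.014, 0, 0, 0, 0, 1], [0, 0, 0, 0, 0, 0, 1], [0, 0, 0, 0, 0, 0, 1]]
  ]
}}

```text
clock: 8.8
ee_pos: [0.4144, 0.1096, 0.1879]
eef_rot: [-179.9, 0.0, 28.0]
force: [0.7, 0.7, 0.7]
width: -0.0002
```

Run:
```python
from h import *
c=cal("wrist")
im=vision.read_camera("wrist"); np.savez("w7.npz",*c); cv2.imwrite("pics/w7o.png",im); cv2.imwrite("pics/w7.png",cv2.resize(im,(768,576),interpolation=cv2.INTER_CUBIC))
im=vision.read_camera("top")[125:230,175:275]
cv2.imwrite("pics/t7.png",cv2.resize(cv2.convertScaleAbs(im,alpha=1.8),None,fx=5.6,fy=5.6,interpolation=cv2.INTER_CUBIC))
s=monitor.sense();print(s["ee_pos"],s["eef_rot"],s["clock"],s["qpos"])
```

```text
[0.41517649 0.11030087 0.18809712] [1.79976282e+02 1.66413578e-02 2.80045358e+01] 8.9 [-73.99645071   4.00656732  53.95955644 126.8512632   -4.14311846
  50.8755895  -79.48125529]
```

View pics/w7.png

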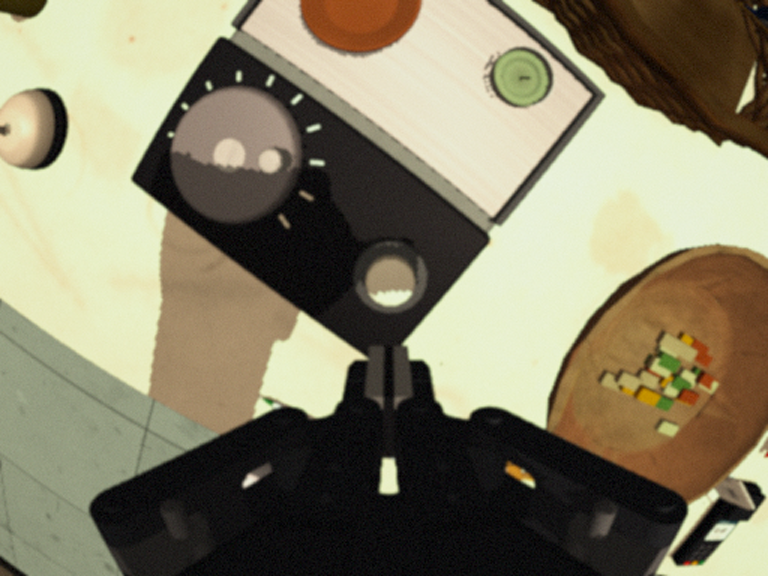

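View pics/t7.png

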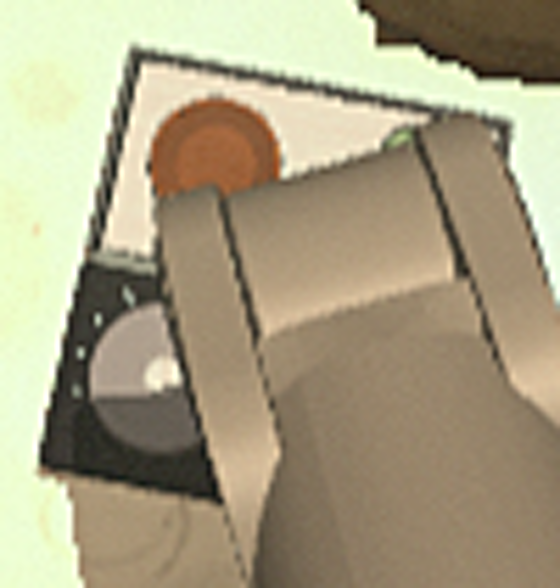

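The wrist view shows the peg top at (270,160), in line with the 8th stroke at (317,162). The button is at (390,280).

Run:
```python
from h import *
z=np.load("w7.npz");c=(z['arr_0'],z['arr_1'],z['arr_2'])
w=lambda x,y:((x+.5)/1.5-.5,(y+.5)/1.5-.5)
C=onz("wrist",*w(229,154),.075,c);P=onz("wrist",*w(270,160),.101,c)
print(C,P,np.degrees(np.arctan2(*(P-C)[1::-1])),np.hypot(*(P-C)[:2]), "moved",np.hypot(P[0]-.4668,P[1]-.2430))
b=ray("wrist",*w(390,280),c)
print("btn",onz("wrist",*w(390,280),.07,c),cross(b,ray("top",175+383.5/5.6-.5,125+424.5/5.6-.5)),cross(b,ray("side",200+312.5/9-.5,160+260.5/9-.5)))
```

```text
[0.43817596 0.22958093 0.075     ] [0.44919493 0.19874629 0.101     ] -70.33530337183275 0.032744361130416906 moved 0.04762698438014677
btn [0.41273117 0.10835231 0.07      ] (array([0.41457598, 0.10970127, 0.07757418]), np.float64(0.000594231856125429)) (array([0.41630399, 0.10950126, 0.08111486]), np.float64(0.001603364983525603))
```

The peg is at −70.3°, a chord of 47.6 mm, so exactly four clicks. The button top is near z 0.077. I'll go down to just above it.

>>> {"name": "servo_tool", "arguments": {
  "steps": [
    [[0, 0, 0.015, 0, 0, 0, 1], [0, 0, 0.025, 0, 0, 0, 1], [0, 0, 0.025, 0, 0, 0, 1], [0, 0, 0.02, 0, 0, 0, 1], [0, 0, 0.013, 0, 0, 0, 1], [0, 0, 0.006, 0, 0, 0, 1], [0, 0, 0, 0, 0, 0, 1], [0, 0, 0, 0, 0, 0, 1]]
  ]
}}

```text
clock: 9.7
ee_pos: [0.4155, 0.11, 0.0846]
eef_rot: [180.0, -0.0, 28.0]
force: [0.2, 0.6, 0.2]
width: 0.0001
```

>>> {"name": "servo_tool", "arguments": {
  "steps": [
    [[0, 0, 0.002, 0, 0, 0, 1], [0, 0, 0.002, 0, 0, 0, 1], [0, 0, 0.002, 0, 0, 0, 1], [0, 0, 0, 0, 0, 0, 1]]
  ]
}}

```text
clock: 10.1
ee_pos: [0.4154, 0.1103, 0.0784]
eef_rot: [-180.0, -0.0, 28.0]
force: [1.1, 1.7, 3.6]
width: 0.0001
```

>>> {"name": "servo_tool", "arguments": {
  "steps": [
    [[0, 0, 0.0015, 0, 0, 0, 1], [0, 0, 0, 0, 0, 0, 1]]
  ]
}}

```text
clock: 10.3
ee_pos: [0.4153, 0.1102, 0.0768]
eef_rot: [-180.0, -0.0, 28.0]
force: [1.1, 1.9, 3.4]
width: -0.0001
```

>>> {"name": "servo_tool", "arguments": {
  "steps": [
    [[0, 0, 0.0015, 0, 0, 0, 1], [0, 0, 0, 0, 0, 0, 1]]
  ]
}}

```text
clock: 10.5
ee_pos: [0.4154, 0.1102, 0.0757]
eef_rot: [-180.0, -0.0, 28.0]
force: [-2.8, 2.1, 23.5]
width: 0.0002
```

>>> {"name": "servo_tool", "arguments": {
  "steps": [
    [[0, 0, 0.0015, 0, 0, 0, 1], [0, 0, 0, 0, 0, 0, 1]]
  ]
}}

```text
clock: 10.7
ee_pos: [0.4156, 0.1103, 0.0749]
eef_rot: [-179.9, -0.0, 28.0]
force: [-12.3, -0.9, 59.2]
width: 0.0002
```

The press has bottomed out: a spring force of about 3.5 N, then a sharp rise at z 0.0757, roughly 6 mm below first contact. Now I'll release and rise.

>>> {"name": "servo_tool", "arguments": {
  "steps": [
    [[0, 0, -0.003, 0, 0, 0, 1], [0, 0, -0.01, 0, 0, 0, 1], [0, 0, -0.025, 0, 0, 0, 1], [0, 0, -0.03, 0, 0, 0, 1], [0, 0, -0.03, 0, 0, 0, 1], [0, 0, -0.012, 0, 0, 0, 1], [0, 0, 0, 0, 0, 0, 1], [0, 0, 0, 0, 0, 0, 1]]
  ]
}}

```text
clock: 11.5
ee_pos: [0.4146, 0.1102, 0.1835]
eef_rot: [-180.0, 0.0, 28.0]
force: [-0.4, 0.1, -0.9]
width: -0.0002
```

Run:
```python
from h import *
s=monitor.sense();print(s["ee_pos"],s["force"],s["clock"])
im=vision.read_camera("wrist"); cv2.imwrite("pics/w8.png",cv2.resize(im,(768,576),interpolation=cv2.INTER_CUBIC))
```

```text
[0.41459241 0.1101537  0.18354948] [-0.40559911  0.08429504 -0.88454597] 11.5
```

View pics/w8.png

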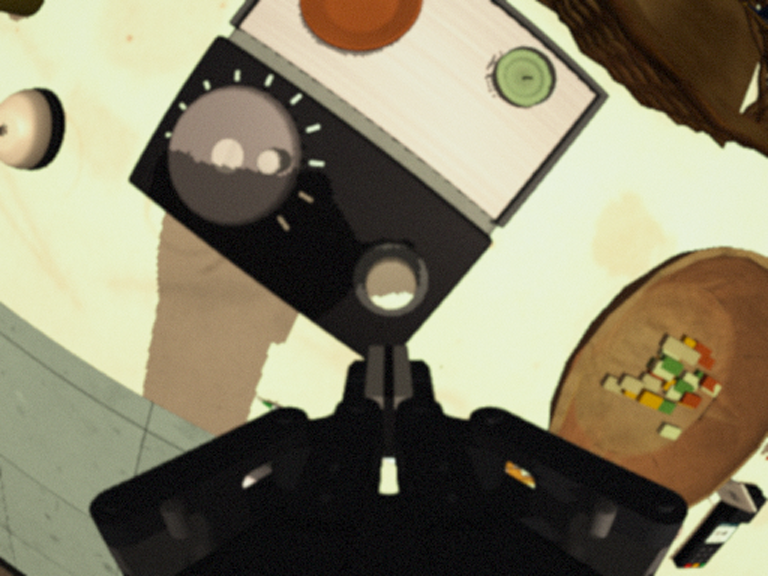

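The peg is unchanged at (269,161) against the 8th stroke. The button at (390,280) looks as it did before the press, and the things in view have not moved. I'll hand in.

```bash
python3 -c "
from rig import manip;print(manip.finish_job())"
```

```text
the job is handed in; nothing more can be done
None
```

I turned the dial up by four clicks, pressed the start button fully down and let it come up again, then handed the job in at about 11.5 s of the 48 s. No verdict is reported.

- **Dial:** I pushed the peg clockwise with the shut fingertips. It started on the 4th stroke, at about 26°. After I let go, the wrist camera put it at −70.3° on the 8th stroke, 47.6 mm from its start, which matches four clicks of 24°.
- **Button:** the spring pushed back with about 3.5 N, then the force rose sharply at fingertip height 0.0757 m, where the button bottomed out. That is roughly 6 mm of travel, judged from the fingertip height and force, because the button's own travel is not reported. I pressed one step further, to 59 N at the fingertips, before releasing.
- **Last look:** the peg had not moved, and the button looked the same as before the press. The dish, tea light and bell in view had not visibly moved, and the tool was clear of everything. I did not check the sugar shaker, bottle or sign at the end, but the arm stayed well away from them.
- **Disagreement:** measurements of the button's top height ranged from 0.078 to 0.081 m between camera pairs, so I found it by touch instead.

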